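# Set a dosing pump to half stroke and lock it

## Task

Set the dosing pump on the counter to half stroke: slacken the knurled lock ring on top of its adjuster, turn the black dial below it until the dial's one long mark stands at the index line on the boss, then screw the lock ring down again by hand until it takes about 0.7 N m to turn it (0.5 at least, or the setting creeps; no more than 0.9, or the thread suffers). Leave the setting where you put it, let go, and do not disturb the other things on the counter.

Things in the scene. Friction and masses are not known exactly. Their poses are not given: they have to be found in the camera images.
- pump: dosing pump fixed to the counter: gearbox 120 (x) x 110 (y) mm, top 145 mm up; motor out to 225 mm on its +y side, top 139 mm; plastic pump head on its -y side with a valve column 113 mm out, tip 170 mm up. On top the upright adjuster: boss, black dial, washer, lock ring, all on one vertical axis. Origin: on the counter under that axis, z up
- boss_top (a point): centre of the flat top of the aluminium boss, 80 mm across, 169 mm above the counter, on the adjuster's axis just under the dial. A fixed steel stud, 14 mm across, rises from it through dial, washer and ring and ends 233 mm above the counter (18 mm above the ring)
- index (a point): index line, black, 8.5 x 2.6 mm, on the rim of the boss's top beside the dial, 35 mm from the adjuster's axis towards the pump's +x, 169 mm above the counter
- dial: adjuster dial: fluted black disc, 62 mm across (64 over the flutes), 20 mm tall, 170 to 190 mm above the counter. Origin: centre of its underside. Turns about the vertical axis, 2.36 rad either way of half stroke; with the ring slack it takes about 0.1 N m and stays where left; with the ring tight it is clamped. Starts 0.5 to 1.3 rad counter-clockwise (from above) of half stroke
- dial_mark (a point): the long white mark (9 x 2.6 mm, across the rim's whole width) on the dial's top, 26 mm from the axis, 190 mm above the counter; it means half stroke. The other 20 marks, 10 each side over 270 degrees in all, are 4 mm long. The dial's own x axis points from its centre to this mark: it is set when that x points along the pump's x, to the index line
- washer: flat steel washer, 41 mm across, 3 mm thick, between dial and lock ring, 190 to 193 mm above the counter; keyed to the stud, so it cannot turn and the ring does not drag the dial along. The ring clamps it on to the dial, with about 108 N for each N m that the ring was tightened with. Origin: centre of its underside
- ring_mid (a point): middle of the lock ring, on the adjuster's axis: knurled dark steel ring, 39 mm across (41 over the knurl), 22 mm tall, 193 to 215 mm above the counter. Turns with the ring. Right-hand thread, the ring climbs 3 mm a radian: clockwise from above tightens. It starts tight by an amount that varies widely; breaking it loose takes up to 0.7 N m
- ring_top (a point): centre of the lock ring's top face, 215 mm above the counter. The ring is slack after at most 1.2 rad counter-clockwise and free for 2.5 rad more (0.03 N m). Where it bites is not marked; from there the torque to tighten it climbs by about 1.45 N m a radian. It stays where it is left. It starts anywhere from barely nipped to far too tight, so its starting position is no guide
- ledger: blue-covered account book 210 x 300 x 28 mm, a bystander; origin at the centre of its underside
- calculator: desk calculator 105 x 150 x 20 mm, a bystander; origin at the centre of its underside
- bottle_tall: white bottle, 66 mm across, 205 mm tall, a bystander; origin at the centre of its underside
- bottle_small: white bottle, 48 mm across, 150 mm tall, a bystander; origin at the centre of its underside
- carton: carton 60 x 95 x 135 mm, a bystander; origin at the centre of its underside
- round_box: round clear box with a white lid, 75 mm across, 42 mm tall, a bystander; origin at the centre of its underside
- spare_nut: loose plastic union nut, 36 mm across, 20 mm tall, a bystander; origin at the centre of its underside
- valve_piece: loose plastic valve cartridge, 32 mm across, 42 mm tall, a bystander; origin at the centre of its underside
- spanner: open spanner 170 mm long, lying flat, a bystander

How it is judged:
On the way, in this order (a step that is already met when the one before it is completed fails the run):
1. the lock ring is slack: the washer no longer clamps the dial (less than 5 N) (contact force between washer and dial below 5 N), for 0.2 s.
2. with the ring still slack, the dial's long mark stands at the index line (within 0.12 rad) (angle between the x axis of dial and the x axis of pump, either way round below 0.12 rad and contact force between washer and dial below 5 N), for 0.2 s.
At the end, for the whole second after the job is handed in: the dial's long mark stands at the index line within 0.12 rad and the dial is at rest; the lock ring is tight, its washer clamping the dial with 51 to 101 N, as after tightening with about 0.47 to 0.93 N m; nothing else on the counter has been moved by more than 30 mm (angle between the x axis of dial and the x axis of pump, either way round below 0.12 rad and contact force between washer and dial between 51 and 101 N and angular speed of dial below 0.02 rad/s); the robot touches nothing.
It fails at once if the lock ring is overtightened badly (clamping force above 200 N, about 1.8 N m) (contact force between washer and dial above 200 N).
It fails at once if one of the other things on the counter is moved by more than 30 mm (distance of any of ledger, calculator, bottle_tall, bottle_small, carton, round_box, spare_nut, valve_piece, spanner from where it was at the start of the episode above 0.03 m).
It also fails if it takes over 61 s, if anything falls off the work surface, if the arm or the gripper's body presses on something with over 40 N, if the wrist force passes 120 N, or if a joint passes its speed limit or range.

## Robot

A 6-joint arm with a two-finger parallel gripper is mounted at the origin on the work surface. World frame = base frame: x ahead of the robot, y to its left, z up, the work surface at z = 0. Lengths are in m, angles in rad, forces in N, time in s.
With the tool pointing down it reaches from about 0.25 to 0.775 m from the base axis. Payload 4 kg.
Tool frame: the origin (TCP) lies midway between the tips of the shut fingers; the grasp point (between the pads) lies 19 mm behind it; z points along the fingers, y is the direction in which the jaws open and shut (so a half turn about z gives the same grasp; the last joint's range is limited). The gripper opens to 94 mm and grips with 3 to 60 N. Pads are 16 mm wide; open, the fingers measure 119 mm over their backs; the gripper's body (75 mm by 177 mm) begins 78 mm behind the grasp point.
Start: joints at [1.12, 0.087, 1.371, -0, 1.684, -0.103], TCP at [0.187, 0.517, 0.206] pointing down, gripper open.
Joint ranges: [-3.1, 3.1], [-0.76, 2.03], [0.27, 2.55], [-1.08, 4.22], [0.17, 2.65], [-2.57, 2.57]. Speed limits (rad/s): [2.79, 2.79, 3.14, 3.14, 3.14, 3.14].

## Interface

Orientations are given as [roll, pitch, yaw] about the fixed x, y, z axes, in that order (R = Rz(yaw) Ry(pitch) Rx(roll)).
In Python, from bench import robot gives the robot as it stands.
- The arm moves only by the tool drive_tool, never from a script. Its argument "series" is a list that holds one entry, the list of rows, each a list of 7 numbers: the turn, a rotation vector about the tool's x, y, z in rad, then the shift along the tool's x, y, z in cm, then the opening in per cent of the stroke, from 0 (shut) to 100 (fully open). In form: [[[rx, ry, rz, tx, ty, tz, fingers], ...]]. A call has 1 to 20 rows; each row is the pose to reach, as a shift and turn from the pose measured when the call began, along the tool's axes at that moment; what a row does not reach only later rows make up. A row lasts 1/10 s, in which the tool goes at most 50 mm and 8.59 degrees, less where a joint would pass 70% of its speed; a pose out of reach is approached as far as the arm can. A call with a gripper value outside its range is refused whole. The fingers move at their own pace and stop on an object; the grip force is fixed at half the most. Time passes only in rows, so rows that repeat a pose let the fingers close. It gives the time, the measured TCP pose, the force and the opening at its end, in the units of the state.
- robot.get_obs(): the state, without advancing time (a new reading comes with each control period).
- robot.snapshot(name): name is "scene" or "side" or "wrist"; returns a dict with "img" (400x640x3 uint8, blue, green, red), "depth" (400x640 float32, m along the optical axis (not along the pixel's ray), 0 where there is no reading), "vertical_fov" (degrees; the focal length in pixels is half the picture's height over the tangent of half this angle, whatever the lens; pixels are square), "cx", "cy" (the principal point, pixels), "dist_coeffs" ([k1, k2, p1, p2, k3] as OpenCV has them; the pictures are not rectified), "rvec" (rotation vector, rad) and "tvec" (3), from world to camera coordinates, as OpenCV has them. Camera axes: x right, y down, z forward; pixel columns grow to the right and rows downward; lengths in m; the calibration is good to about 2 mm. A picture is of the moment at which its call begins.
- robot.close_job(): hands the job in, once; it reports no verdict.
The state is a dict: "time": time; "joint_positions": joint angles; "qvel": joint speeds; "joint_torque": joint torques, N m; "tool_pos": TCP position; "ee_rot": TCP orientation; "wrist_force": force on the tool from outside, world axes, zero at the start; "wrist_torque": the same for the moment, N m; "width": finger opening in m.
Only numpy, scipy, OpenCV 4.12 (cv2) and the standard library are available. Lean on these libraries where they do the work, as an engineer would, in place of code of your own. Each camera call takes 0.05 s, during which the arm holds its last target.

## Working session

There is one attempt and no reset: what is moved stays moved. The work goes in short steps, Python scripts to look and compute and a tool call to move; the robot and the scene stay as the last step left them, time stands still between calls to the robot, and variables do not carry over. Pictures are saved under pics/ and viewed, and the job is handed in when it is done.

Besides the shell and the picture viewer there is one more tool, called after "Request:" by a JSON object that holds its "method" and its "body", one argument or row to a line. drive_tool: Moves the arm, as the interface text tells. Its arguments: {"type":"object","properties":{"series":{"type":"array","items":{"type":"array","items":{"type":"array","items":{"type":"number"}}}}},"required":["series"]}

```bash
ls; mkdir -p pics; cat > h.py <<'E'
import numpy as np,cv2
from bench import robot
def snap(n,fn=None):
    s=robot.snapshot(n)
    if fn: cv2.imwrite('pics/'+fn,s['img'])
    f=200/np.tan(np.radians(s['vertical_fov'])/2)
    s['K']=np.array([[f,0,s['cx']],[0,f,s['cy']],[0,0,1.]])
    s['R']=cv2.Rodrigues(np.array(s['rvec'],float))[0]; s['t']=np.array(s['tvec'],float).ravel()
    s['d']=np.array(s['dist_coeffs'],float)
    return s
def cloud(s):
    v,u=np.mgrid[0:400,0:640]
    p=cv2.undistortPoints(np.stack([u,v],-1).reshape(-1,1,2).astype(np.float64),s['K'],s['d']).reshape(400,640,2)
    z=s['depth']; c=np.dstack([p[...,0]*z,p[...,1]*z,z])
    w=(c-s['t'])@s['R']; w[z<=0]=np.nan
    return w
def onplane(s,uv,h):
    p=cv2.undistortPoints(np.array(uv,float).reshape(-1,1,2),s['K'],s['d']).reshape(-1,2)
    r=np.c_[p,np.ones(len(p))]@s['R']; o=-s['R'].T@s['t']
    return o+r*((h-o[2])/r[:,2])[:,None]
def proj(s,P):
    return cv2.projectPoints(np.array(P,float).reshape(-1,3),np.array(s['rvec'],float),s['t'],s['K'],s['d'])[0].reshape(-1,2)
E
python3 - <<'E'
from h import *
o=robot.get_obs();print(o)
for n in ['scene','side','wrist']:
    s=snap(n,n+'0.png'); print(n,-s['R'].T@s['t'],s['d'])
E
```

```text
pics
{'time': 0.0, 'joint_positions': array([ 1.11990665e+00,  8.79518013e-02,  1.37219460e+00, -1.39008909e-05,
        1.68359030e+00, -1.03097237e-01]), 'qvel': array([-1.07550019e-03, -1.12459140e-03,  2.17643106e-04,  7.07412390e-04,
        4.22076583e-05,  1.06644658e-03]), 'joint_torque': array([-1.62063410e-03, -3.40181243e+01, -3.02426505e+01,  7.17327674e-02,
        3.28795763e-02, -1.70180642e-04]), 'tool_pos': array([0.18722954, 0.51659075, 0.20433618]), 'ee_rot': array([-3.13945857e+00, -2.06911450e-04,  2.79379844e+00]), 'wrist_force': array([-0.78702113, -0.01942306, -0.25727151]), 'wrist_torque': array([ 0.02614149, -0.07106193,  0.02373936]), 'width': 0.09407799132568112}
scene [ 1.5266972  -0.07518688  0.91262935] [-0.05546959  0.          0.          0.          0.        ]
side [ 0.24876212 -0.9322127   1.0391821 ] [-0.03674581  0.          0.          0.          0.        ]
wrist [0.10773668 0.5463222  0.3832632 ] [0.01230515 0.         0.         0.         0.        ]
```

View pics/scene0.png

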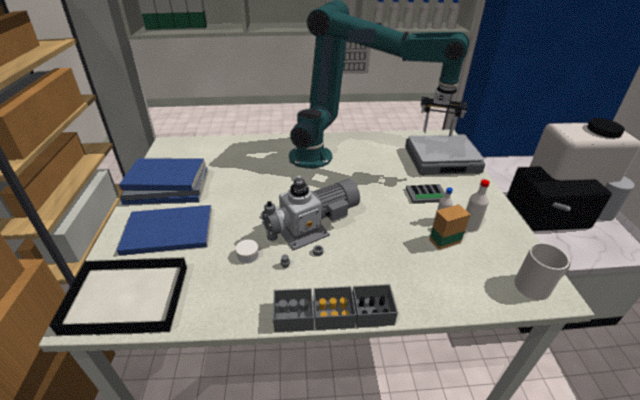

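View pics/side0.png

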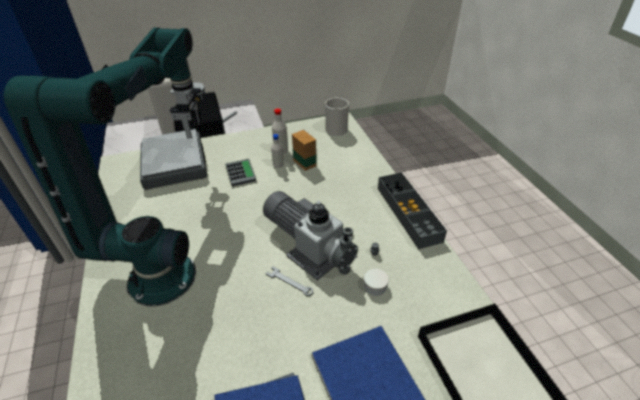

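View pics/wrist0.png

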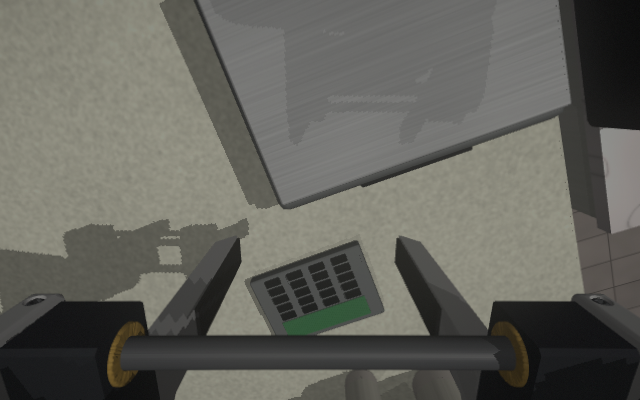

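The scene view shows the adjuster near (300,187), and the side view near (318,213). The motor runs to the right in the scene view. Next I'll locate it from depth.

```bash
python3 - <<'E'
from h import *
for n,(u0,u1,v0,v1) in {'scene':(255,365,170,255),'side':(255,365,180,285)}.items():
    s=snap(n); w=cloud(s)
    c=w[v0:v1,u0:u1].reshape(-1,3); c=c[np.isfinite(c[:,0])]
    for a,b in [(.225,.24),(.209,.22),(.193,.207),(.183,.192),(.163,.172),(.12,.148)]:
        m=c[(c[:,2]>a)&(c[:,2]<b)]
        if len(m): print(n,a,b,len(m),m.mean(0).round(4),m.min(0).round(3),m.max(0).round(3))
    m=c[(c[:,2]>.10)&(c[:,2]<.142)]
    print(cv2.minAreaRect((m[:,:2]*1000).astype(np.float32)))
    im=s['img'][v0-10:v1+10,u0-10:u1+10]; cv2.imwrite('pics/%s_z.png'%n,cv2.resize(im,None,fx=5,fy=5,interpolation=cv2.INTER_CUBIC))
E
```

```text
scene 0.225 0.24 14 [ 0.519  -0.0646  0.2327] [ 0.512 -0.07   0.228] [ 0.526 -0.06   0.236]
scene 0.209 0.22 66 [ 0.521  -0.0646  0.2145] [ 0.494 -0.083  0.209] [ 0.536 -0.047  0.219]
scene 0.193 0.207 49 [ 0.5297 -0.0654  0.1995] [ 0.513 -0.091  0.193] [ 0.542 -0.044  0.207]
scene 0.183 0.192 81 [ 0.532  -0.0651  0.1888] [ 0.503 -0.094  0.183] [ 0.548 -0.034  0.192]
scene 0.163 0.172 118 [ 0.5421 -0.0792  0.1686] [ 0.494 -0.171  0.163] [ 0.575 -0.026  0.172]
scene 0.12 0.148 1263 [ 0.5113 -0.0133  0.1345] [ 0.386 -0.188  0.12 ] [0.599 0.152 0.148]
((508.0514831542969, -16.518203735351562), (123.59392547607422, 361.7998352050781), 23.139123916625977)
side 0.225 0.24 20 [ 0.5108 -0.0669  0.2321] [ 0.506 -0.072  0.226] [ 0.517 -0.059  0.237]
side 0.209 0.22 89 [ 0.5108 -0.0687  0.2146] [ 0.493 -0.084  0.209] [ 0.531 -0.046  0.22 ]
side 0.193 0.207 61 [ 0.5065 -0.0771  0.1978] [ 0.486 -0.09   0.193] [ 0.534 -0.041  0.207]
side 0.183 0.192 101 [ 0.5083 -0.0772  0.1892] [ 0.481 -0.096  0.183] [ 0.544 -0.04   0.192]
side 0.163 0.172 153 [ 0.5111 -0.0941  0.1688] [ 0.473 -0.172  0.163] [ 0.571 -0.034  0.172]
side 0.12 0.148 1540 [ 0.4796 -0.0298  0.1346] [ 0.378 -0.194  0.12 ] [0.595 0.148 0.148]
((498.313232421875, -22.958343505859375), (136.7704620361328, 359.4071044921875), 23.666404724121094)
```

```bash
python3 - <<'E'
from h import *
s=snap('wrist'); o=robot.get_obs()
from scipy.spatial.transform import Rotation as Ro
R=Ro.from_euler('xyz',o['ee_rot']).as_matrix()
c=-s['R'].T@s['t']
print('cam in tool',R.T@(c-o['tool_pos'])); print('cam axes in tool\n',R.T@s['R'].T); print(R, s['vertical_fov'])
E
```

```text
cam in tool [ 0.08489356  0.00045535 -0.1786724 ]
cam axes in tool
 [[ 5.79809742e-04 -9.56887178e-01 -2.90459277e-01]
 [ 9.99999743e-01  6.76962662e-04 -2.33999405e-04]
 [ 4.20541115e-04 -2.90459067e-01  9.56887325e-01]]
[[-9.40129167e-01  3.40818179e-01 -3.43738180e-04]
 [ 3.40818338e-01  9.40128943e-01 -6.56942086e-04]
 [ 9.92604060e-05 -7.34762691e-04 -9.99999725e-01]] 63.54969281747575
```

```bash
cat >> h.py <<'E'
from scipy.spatial.transform import Rotation as Ro
def delta(p,yaw):
    o=robot.get_obs();R=Ro.from_euler('xyz',o['ee_rot']); T=Ro.from_euler('xyz',[np.pi,0,yaw])
    print('rot',(R.inv()*T).as_rotvec().round(4),'shift cm',(R.inv().apply(np.array(p)-o['tool_pos'])*100).round(2), 'j6',o['joint_positions'][5].round(3))
E
python3 -c "
from h import *
delta([.513,-.065,.30],1.2)"
```

```text
rot [-7.0000e-04  5.0000e-04  1.5938e+00] shift cm [-50.45 -43.62  -9.47] j6 -0.103
```

View pics/scene_z.png

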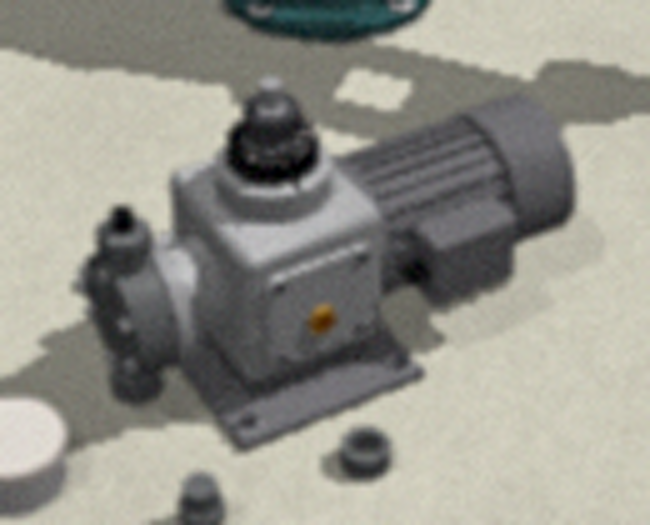

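The zoom shows the boss with its index line at about (297,183) and a light mark to the right of the ring at about (310,130). I'll move above the pump now.

Request:
{"method": "drive_tool", "body": {
  "series": [
    [[0,0,0,0,0,-5,100],[0,0,0.15,-3,-2,-9.5,100],[0,0,0.3,-7,-6,-9.5,100],[0,0,0.45,-11,-9.5,-9.5,100],[0,0,0.6,-15,-13,-9.5,100],[0,0,0.75,-19,-16.5,-9.5,100],[0,0,0.9,-23,-20,-9.5,100],[0,0,1.05,-27,-23.3,-9.5,100],[0,0,1.2,-31,-26.8,-9.5,100],[0,0,1.35,-35,-30.3,-9.5,100],[0,0,1.5,-39,-33.7,-9.5,100],[0,0,1.594,-43,-37.2,-9.5,100],[0,0,1.594,-47,-40.6,-9.5,100],[0,0,1.594,-50.45,-43.6,-9.5,100],[0,0,1.594,-50.45,-43.6,-9.5,100],[0,0,1.594,-50.45,-43.6,-9.5,100]]
  ]
}}

```text
time: 1.9
tool_pos: [0.5142, -0.0687, 0.2985]
ee_rot: [-3.139, 0.002, 1.194]
wrist_force: [-0.3, 0.1, -0.7]
width: 0.094
```

```bash
python3 - <<'E'
from h import *
s=snap('wrist','w1.png'); w=cloud(s)
m=(w[...,2]>.212)&(w[...,2]<.219); c=w[m]; print(len(c),c.mean(0),c.min(0),c.max(0))
m=(w[...,2]>.165)&(w[...,2]<.173); print(w[m].min(0),w[m].max(0))
o=robot.get_obs(); print(o['tool_pos'],o['ee_rot'],o['wrist_torque'],o['joint_positions'])
E
```

```text
1195 [ 0.51394046 -0.06140162  0.21347951] [ 0.49411402 -0.08201546  0.21200358] [ 0.53240823 -0.04395602  0.21896641]
[ 0.47375712 -0.17032429  0.16502528] [ 0.56642095 -0.0232274   0.17281931]
[ 0.51341171 -0.06655096  0.29914311] [-3.13902220e+00  8.92863664e-04  1.19632627e+00] [-0.07230891  0.12359508 -0.01701541] [-2.38088776e-01  1.78279213e-02  1.25937453e+00 -5.59467862e-04
  1.86705814e+00  1.36219804e-01]
```

View pics/w1.png

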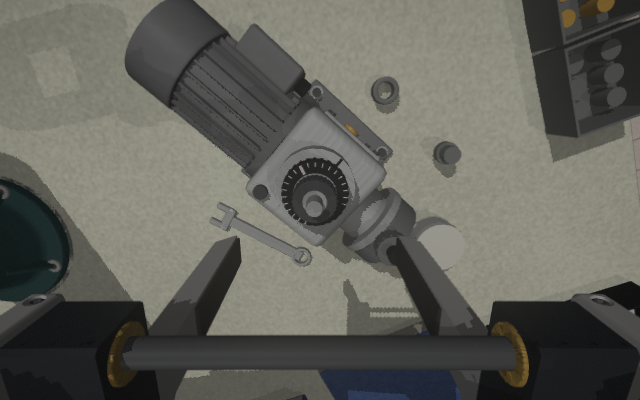

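The wrist view shows the stud at (315,203), the dial around it and the index line near (340,160). I'll zoom in to find the long mark.

```bash
cat >> h.py <<'E'
def ringfit(s,lo=.2125,hi=.2165,guess=(.513,-.064)):
    w=cloud(s); d=np.hypot(w[...,0]-guess[0],w[...,1]-guess[1])
    m=((w[...,2]>lo)&(w[...,2]<hi)&(d<.028)).astype(np.uint8)
    v,u=np.nonzero(m); return w[m>0],(u,v)
def topview(s,ax,h,fn,size=.05,n=600):
    # rectify plane z=h around ax ; image right = world +x, up = world +y
    g=np.linspace(-size,size,n); X,Y=np.meshgrid(g,-g)
    P=np.c_[X.ravel()+ax[0],Y.ravel()+ax[1],np.full(n*n,h)]
    q=proj(s,P).reshape(n,n,2).astype(np.float32)
    im=cv2.remap(s['img'],q[...,0],q[...,1],cv2.INTER_CUBIC); cv2.imwrite('pics/'+fn,im); return im
def polar(s,ax,h,r0,r1,na=720):
    a=np.arange(na)*2*np.pi/na; out=[]
    for r in np.linspace(r0,r1,7):
        q=proj(s,np.c_[ax[0]+r*np.cos(a),ax[1]+r*np.sin(a),np.full(na,h)]).astype(np.float32)
        g=cv2.cvtColor(s['img'],cv2.COLOR_BGR2GRAY)
        out.append(cv2.remap(g,q[:,0].reshape(1,-1),q[:,1].reshape(1,-1),cv2.INTER_LINEAR)[0].astype(float))
    return a,np.mean(out,0)
E
python3 - <<'E'
from h import *
s=snap('wrist')
# circle of boss (top 169, r 40) & dial from depth
w=cloud(s)
d=np.hypot(w[...,0]-.513,w[...,1]+.064)
for lo,hi,r in [(.2125,.218,.03),(.186,.194,.045),(.166,.172,.042),(.228,.236,.02)]:
    m=(w[...,2]>lo)&(w[...,2]<hi)&(d<r)
    P=(w[m][:,:2]*1000).astype(np.float32); hull=cv2.convexHull(P)
    print(lo,m.sum(),np.median(w[m][:,2]),cv2.minEnclosingCircle(hull))
topview(s,(.5135,-.0625),.19,'t1.png'); topview(s,(.5135,-.0625),.169,'t1b.png')
E
```

```text
0.2125 1077 0.21346407017120902 ((512.8660888671875, -62.88136291503906), 19.753610610961914)
0.186 1644 0.18959595991265205 ((513.1525268554688, -62.94566345214844), 31.85086441040039)
0.166 1333 0.16858025082269165 ((513.313232421875, -62.93390655517578), 39.83250427246094)
0.228 239 0.23250654458119588 ((513.5144653320312, -62.84364700317383), 7.010109901428223)
```

View pics/t1.png

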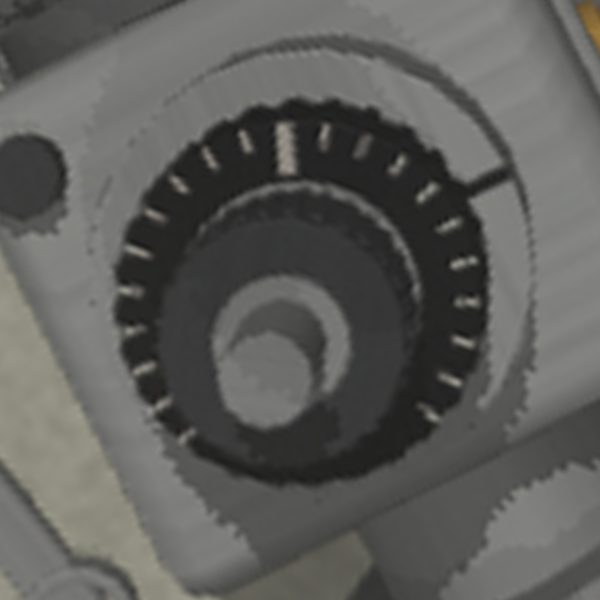

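View pics/t1b.png

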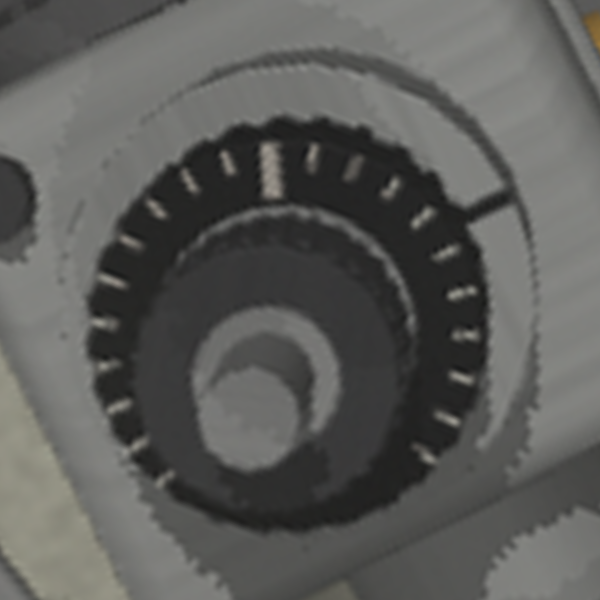

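The top views show the long mark at about (287,148) and the index line at about (490,206). I'll measure the exact angles.

```bash
cat >> h.py <<'E'
AX=np.array([.5133,-.0629])
def angs(s):
    a,g=polar(s,AX,.19,.0225,.0295)
    a2,b=polar(s,AX,.169,.0345,.0385)
    # dark dip (index) between .1 and .9
    m=(a2>.1)&(a2<.8); base=np.median(b[m]); wt=np.clip(base-20-b[m],0,None); ia=(a2[m]*wt).sum()/wt.sum()
    # long mark: inner radius band only
    a,g=polar(s,AX,.19,.0222,.0238); 
    a=(a+np.pi)%(2*np.pi)-np.pi
    return ia,a,g,b
E
python3 - <<'E'
from h import *
s=snap('wrist')
ia,a,g,b=angs(s); print('index',ia)
m=(a>1.3)&(a<2); print(np.c_[a[m],g[m]][::3].round(2).tolist())
print(b[(np.arange(720)>10)&(np.arange(720)<100)].round().tolist())
o=robot.get_obs(); print(o['wrist_torque'],o['wrist_force'])
delta([.5133,-.0629,.194],.45)
E
```

```text
index 0.46983766572797114
[[1.3, 37.0], [1.33, 36.57], [1.35, 36.29], [1.38, 36.71], [1.4, 37.0], [1.43, 37.0], [1.46, 36.57], [1.48, 36.0], [1.51, 36.29], [1.54, 39.29], [1.56, 48.71], [1.59, 76.57], [1.61, 110.14], [1.64, 133.29], [1.67, 133.43], [1.69, 119.14], [1.72, 76.14], [1.75, 41.71], [1.77, 36.71], [1.8, 36.86], [1.82, 37.0], [1.85, 36.71], [1.88, 36.43], [1.9, 37.0], [1.93, 37.0], [1.95, 36.29], [1.98, 37.0]]
[128.0, 128.0, 128.0, 128.0, 128.0, 128.0, 128.0, 128.0, 128.0, 128.0, 129.0, 128.0, 128.0, 128.0, 128.0, 128.0, 128.0, 128.0, 128.0, 128.0, 128.0, 128.0, 128.0, 128.0, 128.0, 128.0, 128.0, 128.0, 128.0, 128.0, 128.0, 128.0, 128.0, 128.0, 128.0, 126.0, 122.0, 111.0, 93.0, 74.0, 58.0, 44.0, 41.0, 41.0, 45.0, 51.0, 64.0, 80.0, 97.0, 113.0, 124.0, 127.0, 128.0, 128.0, 128.0, 128.0, 128.0, 128.0, 128.0, 128.0, 128.0, 128.0, 128.0, 128.0, 129.0, 129.0, 129.0, 129.0, 129.0, 129.0, 129.0, 129.0, 129.0, 129.0, 129.0, 129.0, 129.0, 129.0, 128.0, 128.0, 128.0, 129.0, 129.0, 129.0, 129.0, 129.0, 129.0, 129.0, 129.0]
[-0.04662355  0.08315126 -0.01146468] [ 0.29584631 -0.19524037  0.0815694 ]
rot [-7.000e-04  5.000e-04  7.499e-01] shift cm [ 0.16 -0.   10.63] j6 0.136
```

Request:
{"method": "drive_tool", "body": {
  "series": [
    [[0,0,0,0.1,0,4,80],[0,0,0,0.16,0,8,65],[0,0,0,0.16,0,10.0,60],[0,0,0,0.16,0,10.3,60],[0,0,0,0.16,0,10.3,60],[0,0,0,0.16,0,10.3,60],[0,0,0,0.16,0,10.3,60]]
  ]
}}

```text
time: 2.75
tool_pos: [0.5143, -0.0628, 0.1997]
ee_rot: [3.138, -0.0, 1.2]
wrist_force: [0.1, 0.1, 0.9]
width: 0.0566
```

```bash
python3 - <<'E'
from h import *
s=snap('wrist','w2.png'); o=robot.get_obs(); print(o['tool_pos'],o['ee_rot'],o['wrist_torque'],o['wrist_force'],o['width'])
delta([.5133,-.0629,.196],1.2)
E
```

```text
[ 0.51420951 -0.06289016  0.19934064] [ 3.13876657e+00 -3.13472740e-04  1.20022299e+00] [-0.04886107  0.09777488 -0.03191151] [ 0.68284112  0.14950839 -0.31396328] 0.05652062915626258
rot [ 0.0028 -0.0003  0.0002] shift cm [-0.03 -0.09  0.33] j6 0.139
```

View pics/w2.png

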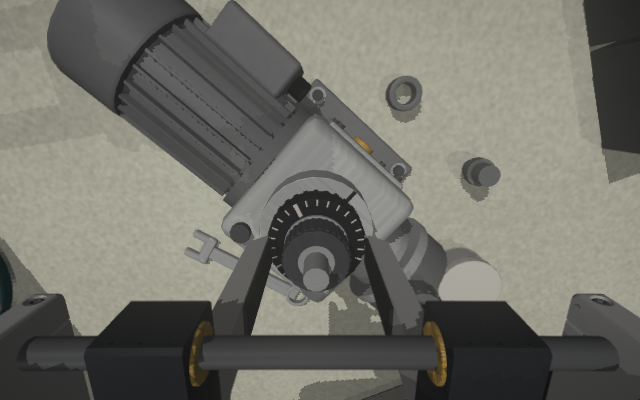

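The fingers straddle the ring, with the stud at (316,275) midway between them. I'll lower slightly and close.

Request:
{"method": "drive_tool", "body": {
  "series": [
    [[0,0,0,0,-0.05,0.3,50],[0,0,0,0,-0.05,0.3,40],[0,0,0,0,-0.05,0.3,20],[0,0,0,0,-0.05,0.3,10],[0,0,0,0,-0.05,0.3,10],[0,0,0,0,-0.05,0.3,10]]
  ]
}}

```text
time: 3.4
tool_pos: [0.5133, -0.0626, 0.1965]
ee_rot: [3.14, -0.0, 1.2]
wrist_force: [-2.9, 0.4, 3.4]
width: 0.0386
```

```bash
cat >> h.py <<'E'
def st():
    O=[robot.get_obs() for _ in range(1)]; o=O[0]
    print('t',round(o['time'],2),o['tool_pos'].round(4),o['ee_rot'].round(4),'T',o['wrist_torque'].round(3),'F',o['wrist_force'].round(2),'w',round(o['width'],4),'j6',o['joint_positions'][5].round(3),'tau6',o['joint_torque'][5].round(3))
E
python3 -c "
from h import *
st()"
```

```text
t 3.4 [ 0.5133 -0.0626  0.1965] [ 3.1397e+00 -2.0000e-04  1.2002e+00] T [ 0.153  0.716 -0.009] F [-2.94  0.45  3.41] w 0.0386 j6 0.14 tau6 -0.009
```

Request:
{"method": "drive_tool", "body": {
  "series": [
    [[0,0,-0.1,0,0,0,10],[0,0,-0.2,0,0,-0.05,10],[0,0,-0.3,0,0,-0.08,10],[0,0,-0.3,0,0,-0.08,10]]
  ]
}}

```text
time: 3.8
tool_pos: [0.5131, -0.0625, 0.1969]
ee_rot: [3.141, 0.0, 1.5]
wrist_force: [-2.0, 1.0, 0.7]
width: 0.0387
```

```bash
python3 -c "
from h import *
st();snap('wrist','w3.png')"
```

```text
t 3.8 [ 0.5131 -0.0625  0.1969] [3.1406e+00 1.0000e-04 1.5000e+00] T [0.038 0.399 0.02 ] F [-1.97  1.05  0.69] w 0.0387 j6 -0.16 tau6 -0.407
```

View pics/w3.png

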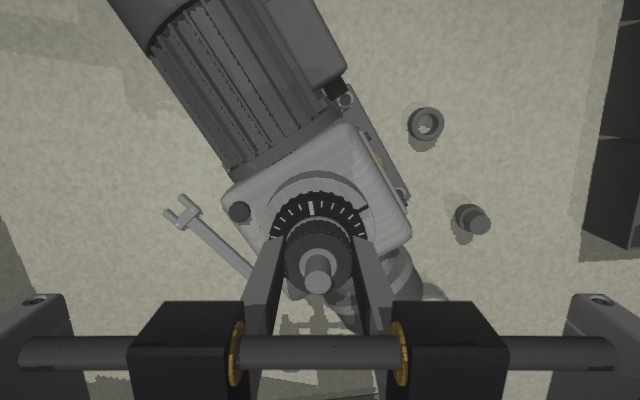

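Request:
{"method": "drive_tool", "body": {
  "series": [
    [[0,0,-0.1,0,0,-0.03,10],[0,0,-0.2,0,0,-0.06,10],[0,0,-0.3,0,0,-0.09,10],[0,0,-0.3,0,0,-0.09,10]]
  ]
}}

```text
time: 4.25
tool_pos: [0.5128, -0.0625, 0.1972]
ee_rot: [-3.141, 0.0, 1.797]
wrist_force: [-0.9, 0.9, -0.8]
width: 0.0385
```

```bash
python3 -c "
from h import *
st()"
```

```text
t 4.25 [ 0.5128 -0.0625  0.1972] [-3.1414e+00  1.0000e-04  1.7968e+00] T [-0.025  0.369  0.049] F [-0.9   0.9  -0.83] w 0.0385 j6 -0.457 tau6 -0.345
```

Request:
{"method": "drive_tool", "body": {
  "series": [
    [[0,0,-0.1,0,0,-0.03,10],[0,0,-0.2,0,0,-0.06,10],[0,0,-0.3,0,0,-0.09,10],[0,0,-0.3,0,0,-0.09,10]]
  ]
}}

```text
time: 4.65
tool_pos: [0.5126, -0.0626, 0.198]
ee_rot: [-3.141, -0.0, 2.094]
wrist_force: [-2.2, -0.4, 0.4]
width: 0.0381
```

```bash
python3 -c "
from h import *
st()"
```

```text
t 4.65 [ 0.5126 -0.0626  0.198 ] [-3.1409 -0.      2.0937] T [-0.002  0.448  0.029] F [-2.18 -0.37  0.38] w 0.0381 j6 -0.754 tau6 -0.419
```

```bash
cat >> h.py <<'E'
def ringh(s):
    w=cloud(s); d=np.hypot(w[...,0]-AX[0],w[...,1]-AX[1])
    r=w[(d>.009)&(d<.017)&(w[...,2]>.205)&(w[...,2]<.228)][:,2]; t=w[(d<.005)&(w[...,2]>.226)][:,2]
    print('ring top',len(r),np.median(r).round(5),'stud',len(t),np.median(t).round(5),'diff mm',((np.median(t)-np.median(r))*1e3).round(2))
E
python3 -c "
from h import *
st();s=snap('wrist','w4.png');ringh(s);ringh(snap('side'));ringh(snap('scene'));st()
cv2.imwrite('pics/w4z.png',cv2.resize(s['img'][180:330,220:420],None,fx=4,fy=4))"
```

```text
t 4.65 [ 0.5126 -0.0626  0.198 ] [-3.1409 -0.      2.0937] T [-0.002  0.448  0.029] F [-2.18 -0.37  0.38] w 0.0381 j6 -0.754 tau6 -0.419
ring top 1590 0.21545 stud 274 0.23261 diff mm 17.16
ring top 31 0.21673 stud 13 0.58853 diff mm 371.8
ring top 14 0.21664 stud 4 0.41217 diff mm 195.53
t 4.8 [ 0.5126 -0.0627  0.198 ] [-3.1408e+00 -1.0000e-04  2.0936e+00] T [-0.004  0.555 -0.005] F [-3.52  0.6  -0.35] w 0.0379 j6 -0.754 tau6 -0.002
```

View pics/w4z.png

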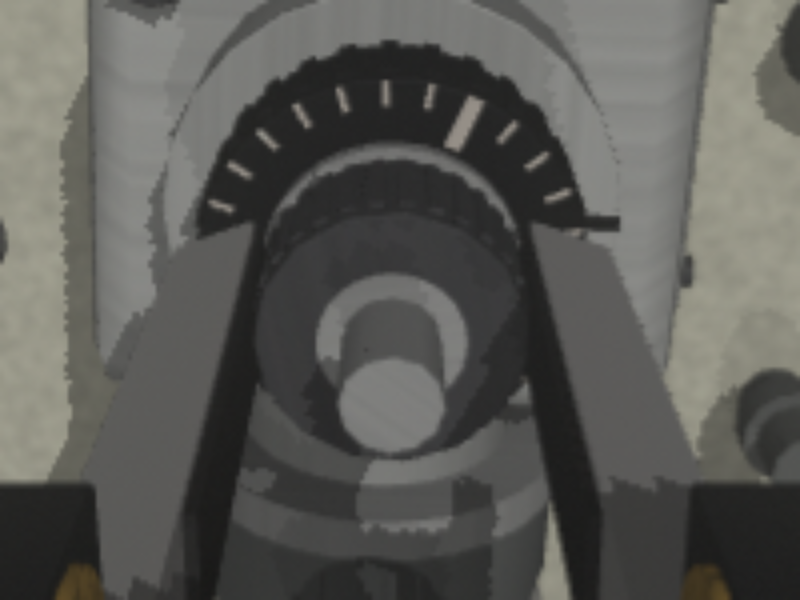

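Request:
{"method": "drive_tool", "body": {
  "series": [
    [[0,0,-0.1,0,0,-0.03,10],[0,0,-0.2,0,0,-0.06,10],[0,0,-0.3,0,0,-0.09,10],[0,0,-0.4,0,0,-0.12,10],[0,0,-0.4,0,0,-0.12,10],[0,0,-0.4,0,0,-0.12,10],[0,0,-0.4,0,0,-0.12,10]]
  ]
}}

```text
time: 5.5
tool_pos: [0.5124, -0.0628, 0.1992]
ee_rot: [-3.14, -0.001, 2.491]
wrist_force: [-5.0, -0.8, 1.1]
width: 0.0382
```

```bash
python3 -c "
from h import *
st();s=snap('wrist','w5.png');ringh(s)
cv2.imwrite('pics/w5z.png',cv2.resize(s['img'][180:330,220:420],None,fx=4,fy=4))"
```

```text
t 5.5 [ 0.5124 -0.0628  0.1992] [-3.1402e+00 -6.0000e-04  2.4913e+00] T [-0.116  0.7    0.011] F [-5.03 -0.78  1.08] w 0.0382 j6 -1.152 tau6 -0.01
ring top 1618 0.21663 stud 271 0.23264 diff mm 16.01
```

View pics/w5z.png

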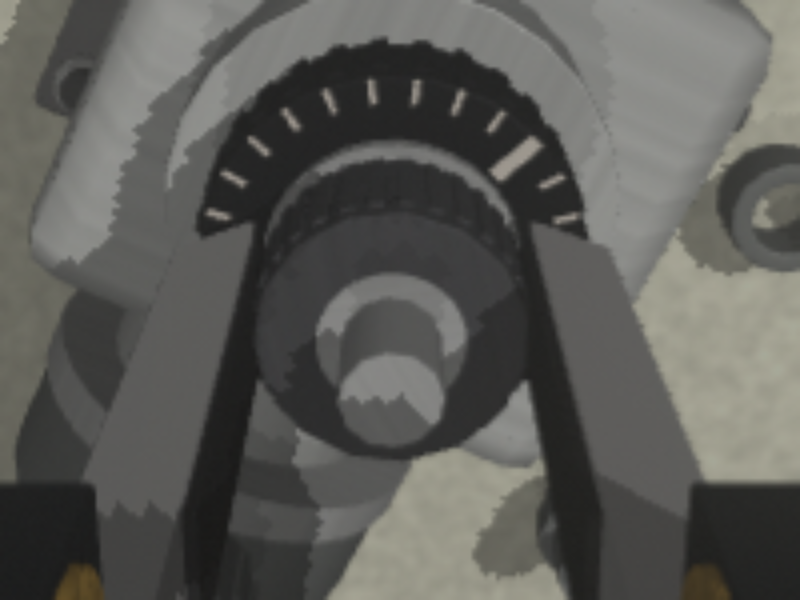

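Request:
{"method": "drive_tool", "body": {
  "series": [
    [[0,0,-0.1,0,0,-0.03,10],[0,0,-0.2,0,0,-0.06,10],[0,0,-0.3,0,0,-0.09,10],[0,0,-0.4,0,0,-0.12,10],[0,0,-0.4,0,0,-0.12,10],[0,0,-0.4,0,0,-0.12,10]]
  ]
}}

```text
time: 6.15
tool_pos: [0.5122, -0.0631, 0.2004]
ee_rot: [-3.14, -0.001, 2.889]
wrist_force: [-4.2, -2.0, 0.4]
width: 0.0384
```

```bash
python3 -c "
from h import *
st();s=snap('wrist');ringh(s)"
```

```text
t 6.15 [ 0.5122 -0.0631  0.2004] [-3.1399e+00 -1.3000e-03  2.8888e+00] T [-0.275  0.761  0.011] F [-4.15 -1.96  0.39] w 0.0384 j6 -1.55 tau6 -0.004
ring top 1654 0.21782 stud 265 0.23268 diff mm 14.87
```

Request:
{"method": "drive_tool", "body": {
  "series": [
    [[0,0,0,0,0,0,85],[0,0,0,0,0,0,85],[0,0,0,0,0,0,85],[0,0,0,0,0,0,85],[0,0,0,0,0,0,85]]
  ]
}}

```text
time: 6.7
tool_pos: [0.5125, -0.063, 0.2004]
ee_rot: [-3.14, -0.001, 2.889]
wrist_force: [0.1, -0.2, 0.5]
width: 0.0753
```

```bash
python3 -c "
from h import *
st();s=snap('wrist');ringh(s);delta([.5133,-.0629,.1745],2.889)
w=cloud(s)
for lo,hi,r in [(.21,.222,.03),(.228,.236,.02)]:
    d=np.hypot(w[...,0]-.513,w[...,1]+.063);m=(w[...,2]>lo)&(w[...,2]<hi)&(d<r)
    print(cv2.minEnclosingCircle(cv2.convexHull((w[m][:,:2]*1000).astype(np.float32))))
"
```

```text
t 6.7 [ 0.5125 -0.063   0.2004] [-3.1403e+00 -7.0000e-04  2.8892e+00] T [ 0.009 -0.059 -0.029] F [ 0.06 -0.2   0.49] w 0.0753 j6 -1.55 tau6 0.001
ring top 1655 0.2178 stud 266 0.2326 diff mm 14.8
rot [-0.0014 -0.0008  0.0002] shift cm [-0.08  0.04  2.59] j6 -1.55
((512.8029174804688, -62.82865905761719), 20.362443923950195)
((512.8367919921875, -62.65613555908203), 7.362053394317627)
```

Request:
{"method": "drive_tool", "body": {
  "series": [
    [[0,0,0,-0.05,0,0.5,85],[0,0,0,-0.05,0,1.5,85],[0,0,0,-0.05,0,2.4,85],[0,0,0,-0.05,0,2.6,85],[0,0,0,-0.05,0,2.6,60],[0,0,0,-0.05,0,2.6,50],[0,0,0,-0.05,0,2.6,50],[0,0,0,-0.05,0,2.6,50]]
  ]
}}

```text
time: 7.55
tool_pos: [0.513, -0.0634, 0.1748]
ee_rot: [-3.14, -0.0, 2.889]
wrist_force: [-0.2, -0.2, 0.5]
width: 0.0618
```

```bash
python3 -c "
from h import *
st();s=snap('wrist','w6.png')"
```

```text
t 7.55 [ 0.513  -0.0634  0.1748] [-3.1399e+00 -1.0000e-04  2.8891e+00] T [-0.095  0.035  0.008] F [-0.22 -0.24  0.53] w 0.0618 j6 -1.55 tau6 0.012
```

View pics/w6.png

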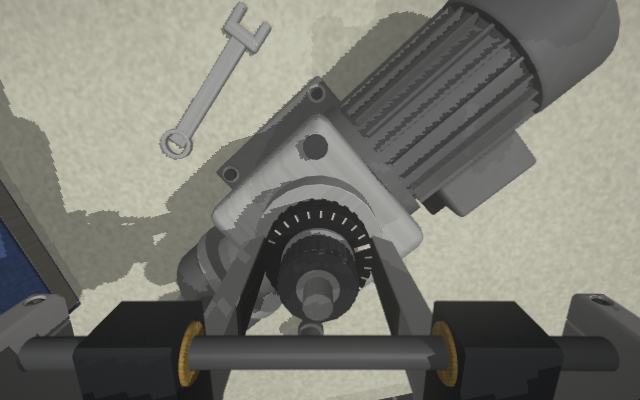

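The fingers hold the dial, and the long mark is at (362,247). I'll turn it clockwise.

Request:
{"method": "drive_tool", "body": {
  "series": [
    [[0,0,0.1,0,0,0,50],[0,0,0.2,0,0,0,50],[0,0,0.3,0,0,0,50],[0,0,0.4,0,0,0,50],[0,0,0.5,0,0,0,50],[0,0,0.6,0,0,0,50],[0,0,0.7,0,0,0,50],[0,0,0.8,0,0,0,50],[0,0,0.9,0,0,0,50],[0,0,1.0,0,0,0,50],[0,0,1.1,0,0,0,50],[0,0,1.1,0,0,0,50],[0,0,1.1,0,0,0,50]]
  ]
}}

```text
time: 8.9
tool_pos: [0.513, -0.0635, 0.1748]
ee_rot: [-3.141, 0.002, 1.791]
wrist_force: [0.2, -0.9, -0.5]
width: 0.0614
```

```bash
cat >> h.py <<'E'
def mark(s):
    # long mark: peak in inner-radius band
    w=cloud(s); a,g=polar(s,AX,.19,.0225,.0245); m=(a<2)|(a>2*np.pi-.5); a=(a+np.pi)%(2*np.pi)-np.pi
    b=g.copy(); b[~m]=0; k=b.argmax(); q=(np.abs(a-a[k])<.15); wt=np.clip(g[q]-60,0,None)
    _,h=polar(s,AX,.169,.0345,.0385); z=(a>.2)&(a<.75); wt2=np.clip(np.median(h[z])-20-h[z],0,None)
    print('mark',((a[q]*wt).sum()/wt.sum()).round(4),'peak',b[k].round(),'index',((a[z]*wt2).sum()/wt2.sum()).round(4))
E
python3 -c "
from h import *
st();s=snap('wrist','w7.png');mark(s);topview(s,AX,.19,'t7.png')"
```

```text
t 8.9 [ 0.513  -0.0635  0.1748] [-3.1407e+00  1.6000e-03  1.7909e+00] T [-0.148  0.037 -0.089] F [ 0.24 -0.92 -0.52] w 0.0614 j6 -0.452 tau6 -0.066
mark 0.5556 peak 150.0 index 0.4443
```

View pics/t7.png

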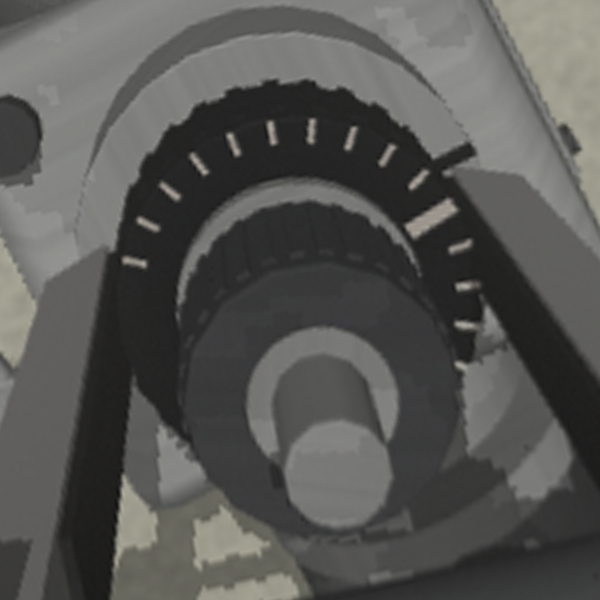

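The top view shows the mark at about (430,218), just short of the index at (455,158) seen on the lower plane. About 0.1 rad remains.

Request:
{"method": "drive_tool", "body": {
  "series": [
    [[0,0,0.05,0,0,0,50],[0,0,0.1,0,0,0,50],[0,0,0.1,0,0,0,50],[0,0,0.1,0,0,0,50],[0,0,0.1,0,0,0,85],[0,0,0.1,0,0,0,85],[0,0,0.1,0,0,0,85],[0,0,0.1,0,0,0,85],[0,0,0.1,0,0,-2,85],[0,0,0.1,0,0,-5,85],[0,0,0.1,0,0,-8,85],[0,0,0.1,0,0,-11,85],[0,0,0.1,0,0,-11.5,85],[0,0,0.1,0,0,-11.5,85]]
  ]
}}

```text
time: 10.35
tool_pos: [0.5135, -0.0633, 0.2905]
ee_rot: [3.14, 0.002, 1.691]
wrist_force: [-0.6, -0.2, -0.3]
width: 0.0799
```

```bash
python3 -c "
from h import *
st();s=snap('wrist','w8.png');mark(s);topview(s,AX,.19,'t8.png');ringh(s)
w=cloud(s)
for lo,hi,r in [(.21,.222,.03),(.186,.194,.045),(.166,.172,.042),(.228,.236,.02)]:
    d=np.hypot(w[...,0]-.513,w[...,1]+.063);m=(w[...,2]>lo)&(w[...,2]<hi)&(d<r)
    print(cv2.minEnclosingCircle(cv2.convexHull((w[m][:,:2]*1000).astype(np.float32))))
"
```

```text
t 10.35 [ 0.5135 -0.0633  0.2905] [3.1402e+00 2.4000e-03 1.6908e+00] T [-0.063  0.025 -0.025] F [-0.62 -0.2  -0.33] w 0.0799 j6 -0.352 tau6 -0.001
mark 0.4522 peak 145.0 index 0.4704
ring top 862 0.21778 stud 120 0.2326 diff mm 14.83
((513.135009765625, -62.946388244628906), 20.262277603149414)
((513.3460693359375, -62.906822204589844), 31.977113723754883)
((513.1337890625, -62.88805389404297), 40.028804779052734)
((513.180908203125, -62.85403823852539), 6.98532772064209)
```

View pics/t8.png

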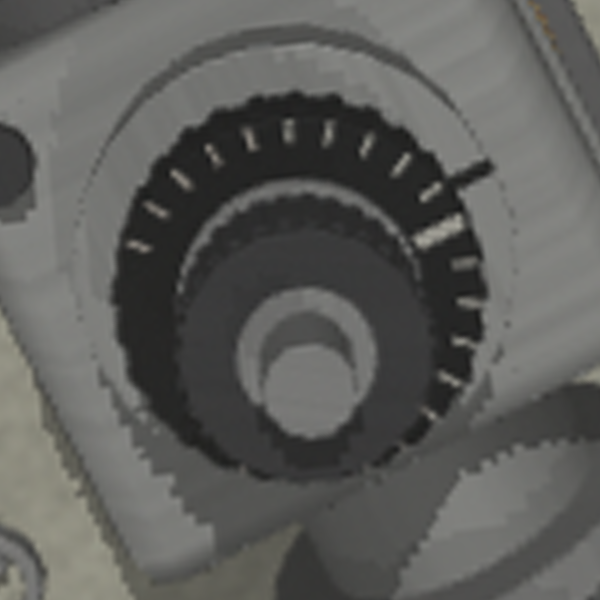

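Mark at 0.452 and index at 0.470, so the dial is set to within 0.02 rad. I'll regrasp the ring.

Request:
{"method": "drive_tool", "body": {
  "series": [
    [[0,0,0,0,0,4.5,75],[0,0,0,0,0,8,65],[0,0,0,0,0,9.1,60],[0,0,0,0,0,9.15,55],[0,0,0,0,0,9.15,45],[0,0,0,0,0,9.15,30],[0,0,0,0,0,9.15,10],[0,0,0,0,0,9.15,10],[0,0,0,0,0,9.15,10],[0,0,0,0,0,9.15,10],[0,0,0,0,0,9.15,10]]
  ]
}}

```text
time: 11.5
tool_pos: [0.5131, -0.0637, 0.1991]
ee_rot: [3.141, 0.003, 1.691]
wrist_force: [-3.0, -0.6, 6.3]
width: 0.0384
```

```bash
python3 -c "
from h import *
st();s=snap('wrist','w9.png');mark(s);ringh(s);st()"
```

```text
t 11.5 [ 0.5131 -0.0637  0.1991] [3.1413e+00 2.6000e-03 1.6906e+00] T [-0.166  0.567  0.023] F [-2.98 -0.65  6.26] w 0.0384 j6 -0.352 tau6 0.002
mark 0.4394 peak 142.0 index 0.474
ring top 1677 0.21776 stud 263 0.23266 diff mm 14.9
t 11.55 [ 0.5131 -0.0637  0.1991] [3.1412e+00 2.5000e-03 1.6906e+00] T [-0.151  0.58  -0.049] F [-2.75 -0.37  5.46] w 0.0386 j6 -0.352 tau6 0.002
```

Request:
{"method": "drive_tool", "body": {
  "series": [
    [[0,0,0.05,0,0,0.015,10],[0,0,0.1,0,0,0.03,10],[0,0,0.15,0,0,0.045,10],[0,0,0.2,0,0,0.06,10]]
  ]
}}

```text
time: 11.95
tool_pos: [0.5131, -0.0637, 0.1986]
ee_rot: [3.141, 0.002, 1.489]
wrist_force: [-2.1, 0.1, 1.4]
width: 0.0385
```

```bash
python3 -c "
from h import *
st()
robot.snapshot('side'); st()"
```

```text
t 11.95 [ 0.5131 -0.0637  0.1986] [3.1407e+00 2.5000e-03 1.4886e+00] T [-0.065  0.36   0.034] F [-2.06  0.06  1.45] w 0.0385 j6 -0.15 tau6 -0.385
t 12.0 [ 0.513  -0.0637  0.1986] [3.1408e+00 2.4000e-03 1.4872e+00] T [-0.094  0.409 -0.066] F [-2.11  0.36  0.58] w 0.0378 j6 -0.148 tau6 0.092
```

Request:
{"method": "drive_tool", "body": {
  "series": [
    [[0,0,0.1,0,0,0.03,10],[0,0,0.2,0,0,0.06,10],[0,0,0.3,0,0,0.09,10],[0,0,0.4,0,0,0.12,10],[0,0,0.5,0,0,0.15,10],[0,0,0.55,0,0,0.165,10],[0,0,0.6,0,0,0.18,10]]
  ]
}}

```text
time: 12.7
tool_pos: [0.5129, -0.0636, 0.1968]
ee_rot: [3.14, 0.002, 0.886]
wrist_force: [-2.3, -0.4, 0.8]
width: 0.0383
```

```bash
python3 -c "
from h import *
st()
s=snap('wrist'); st();ringh(s)"
```

```text
t 12.7 [ 0.5129 -0.0636  0.1968] [3.1399e+00 1.7000e-03 8.8620e-01] T [-0.077  0.451 -0.012] F [-2.28 -0.36  0.78] w 0.0383 j6 0.453 tau6 -0.378
t 12.75 [ 0.5129 -0.0636  0.1968] [3.1399e+00 1.8000e-03 8.8480e-01] T [-0.045  0.428 -0.059] F [-1.32 -0.88  0.33] w 0.0384 j6 0.454 tau6 0.099
ring top 1617 0.21531 stud 284 0.23255 diff mm 17.24
```

Request:
{"method": "drive_tool", "body": {
  "series": [
    [[0,0,0.05,0,0,0.015,10],[0,0,0.1,0,0,0.03,10],[0,0,0.15,0,0,0.045,10],[0,0,0.2,0,0,0.06,10]]
  ]
}}

```text
time: 13.15
tool_pos: [0.5128, -0.0636, 0.1962]
ee_rot: [3.14, 0.001, 0.684]
wrist_force: [-1.4, 0.6, 2.0]
width: 0.0387
```

```bash
python3 -c "
from h import *
st()
s=snap('wrist'); st();ringh(s)"
```

```text
t 13.15 [ 0.5128 -0.0636  0.1962] [3.1397e+00 1.4000e-03 6.8440e-01] T [-0.07   0.488  0.012] F [-1.42  0.6   1.98] w 0.0387 j6 0.655 tau6 -0.385
t 13.2 [ 0.5128 -0.0636  0.1962] [3.1397e+00 1.4000e-03 6.8300e-01] T [-0.12   0.456  0.009] F [-1.81  0.26  1.3 ] w 0.0387 j6 0.656 tau6 0.102
ring top 1601 0.21473 stud 277 0.2325 diff mm 17.77
```

Request:
{"method": "drive_tool", "body": {
  "series": [
    [[0,0,0.05,0,0,0.015,10],[0,0,0.1,0,0,0.03,10],[0,0,0.15,0,0,0.045,10]]
  ]
}}

```text
time: 13.5
tool_pos: [0.5128, -0.0636, 0.196]
ee_rot: [3.139, 0.001, 0.534]
wrist_force: [-1.7, -0.4, 2.0]
width: 0.0382
```

```bash
python3 -c "
from h import *
st()
s=snap('wrist'); st();ringh(s)"
```

```text
t 13.5 [ 0.5128 -0.0636  0.196 ] [3.1394e+00 1.0000e-03 5.3370e-01] T [-0.128  0.438  0.152] F [-1.72 -0.35  1.97] w 0.0382 j6 0.805 tau6 -0.199
t 13.55 [ 0.5128 -0.0636  0.1959] [3.1394e+00 1.1000e-03 5.3220e-01] T [-0.066  0.482  0.102] F [-1.45  0.34  1.65] w 0.0381 j6 0.807 tau6 0.27
ring top 1587 0.21438 stud 275 0.23254 diff mm 18.16
```

Request:
{"method": "drive_tool", "body": {
  "series": [
    [[0,0,0.05,0,0,0.015,10],[0,0,0.1,0,0,0.03,10],[0,0,0.15,0,0,0.045,10]]
  ]
}}

```text
time: 13.85
tool_pos: [0.5128, -0.0635, 0.1958]
ee_rot: [3.139, 0.001, 0.384]
wrist_force: [-2.5, 0.2, 2.6]
width: 0.0385
```

```bash
python3 -c "
from h import *
st()
s=snap('wrist'); st();ringh(s);mark(s)"
```

```text
t 13.85 [ 0.5128 -0.0635  0.1958] [3.139e+00 6.000e-04 3.841e-01] T [-0.139  0.531  0.453] F [-2.52  0.23  2.57] w 0.0385 j6 0.955 tau6 0.031
t 13.9 [ 0.5128 -0.0635  0.1958] [3.1391e+00 6.0000e-04 3.8250e-01] T [-0.081  0.571  0.343] F [-3.13 -0.45  1.4 ] w 0.0382 j6 0.957 tau6 0.51
ring top 1589 0.21411 stud 285 0.23251 diff mm 18.41
mark 0.4488 peak 180.0 index 0.4713
```

Request:
{"method": "drive_tool", "body": {
  "series": [
    [[0,0,0.05,0,0,0.01,10],[0,0,0.1,0,0,0.02,10],[0,0,0.15,0,0,0.03,10]]
  ]
}}

```text
time: 14.2
tool_pos: [0.5128, -0.0635, 0.1956]
ee_rot: [3.139, 0.0, 0.235]
wrist_force: [-1.9, -0.8, 2.4]
width: 0.0381
```

```bash
python3 -c "
from h import *
st()
s=snap('wrist'); st();ringh(s);mark(s)"
```

```text
t 14.2 [ 0.5128 -0.0635  0.1956] [3.1388e+00 3.0000e-04 2.3510e-01] T [-0.131  0.552  0.634] F [-1.89 -0.82  2.35] w 0.0381 j6 1.104 tau6 0.253
t 14.25 [ 0.5128 -0.0635  0.1956] [3.1388e+00 3.0000e-04 2.3360e-01] T [-0.127  0.512  0.584] F [-1.8   0.36  1.43] w 0.0383 j6 1.106 tau6 0.786
ring top 1596 0.21382 stud 280 0.23256 diff mm 18.74
mark 0.4443 peak 181.0 index 0.4715
```

Request:
{"method": "drive_tool", "body": {
  "series": [
    [[0,0,0.025,0,0,0,10],[0,0,0.045,0,0,0,10]]
  ]
}}

```text
time: 14.45
tool_pos: [0.5128, -0.0635, 0.1956]
ee_rot: [3.139, 0.0, 0.19]
wrist_force: [-2.1, 0.1, 1.4]
width: 0.0385
```

```bash
python3 -c "
from h import *
st()
s=snap('wrist'); st();ringh(s);mark(s)
for i in range(3): robot.snapshot('side'); st()"
```

```text
t 14.45 [ 0.5128 -0.0635  0.1956] [3.1387e+00 2.0000e-04 1.8950e-01] T [-0.21   0.521  0.756] F [-2.13  0.09  1.43] w 0.0385 j6 1.15 tau6 0.578
t 14.5 [ 0.5128 -0.0635  0.1956] [3.1388e+00 2.0000e-04 1.8850e-01] T [-0.15   0.54   0.638] F [-1.25 -0.56  1.2 ] w 0.0384 j6 1.151 tau6 0.682
ring top 1594 0.21375 stud 283 0.23252 diff mm 18.77
mark 0.4425 peak 181.0 index 0.4712
t 14.55 [ 0.5128 -0.0635  0.1956] [3.1388e+00 2.0000e-04 1.8940e-01] T [-0.156  0.513  0.588] F [-2.44 -0.18  1.25] w 0.0384 j6 1.15 tau6 0.691
t 14.6 [ 0.5128 -0.0635  0.1956] [3.1388e+00 2.0000e-04 1.8950e-01] T [-0.125  0.491  0.635] F [-1.81 -0.52  1.27] w 0.0384 j6 1.15 tau6 0.63
t 14.65 [ 0.5128 -0.0635  0.1956] [3.1389e+00 2.0000e-04 1.8940e-01] T [-0.106  0.474  0.6  ] F [-1.66 -0.42  1.14] w 0.0383 j6 1.15 tau6 0.632
```

Torque is about 0.65–0.7 N m and the mark is still within 0.03 rad of the index. I'll let go and rise.

Request:
{"method": "drive_tool", "body": {
  "series": [
    [[0,0,0,0,0,0,30],[0,0,0,0,0,0,50],[0,0,0,0,0,0,70],[0,0,0,0,0,0,70],[0,0,0,0,0,-2,70],[0,0,0,0,0,-6,70],[0,0,0,0,0,-9.5,70],[0,0,0,0,0,-9.5,70],[0,0,0,0,0,-9.5,70]]
  ]
}}

```text
time: 15.55
tool_pos: [0.5132, -0.0633, 0.2914]
ee_rot: [3.138, -0.002, 0.189]
wrist_force: [-1.0, 0.1, -0.6]
width: 0.0662
```

```bash
python3 -c "
from h import *
st()
s=snap('wrist','w10.png'); st();ringh(s);mark(s);topview(s,AX,.19,'t10.png');snap('scene','s10.png')"
```

```text
t 15.55 [ 0.5132 -0.0633  0.2914] [ 3.138e+00 -2.000e-03  1.891e-01] T [-0.04   0.136  0.029] F [-0.98  0.1  -0.64] w 0.0662 j6 1.15 tau6 0.002
t 15.6 [ 0.5126 -0.0632  0.2897] [3.1393e+00 1.0000e-03 1.8920e-01] T [-0.017  0.157 -0.01 ] F [-0.47 -0.06 -0.37] w 0.0658 j6 1.15 tau6 0.002
ring top 803 0.21373 stud 123 0.23267 diff mm 18.94
mark 0.4544 peak 162.0 index 0.47
```

View pics/w10.png

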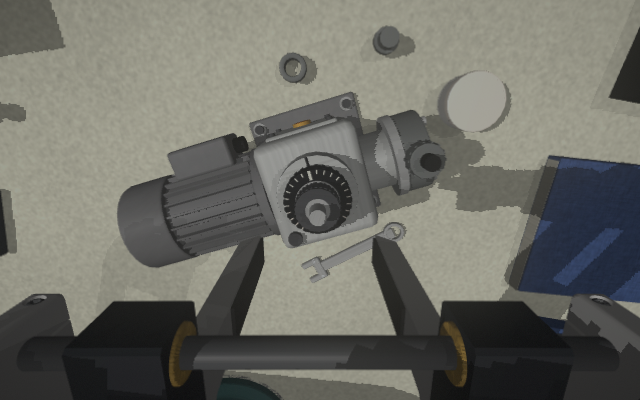

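View pics/s10.png

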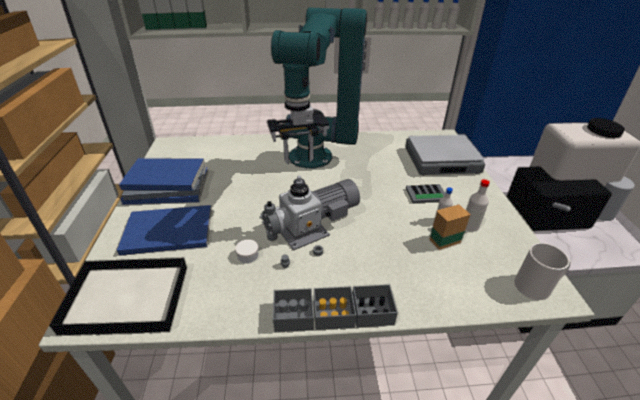

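The long mark lines up with the index at (307,165). The gripper is clear of the pump and nothing else on the counter has moved. I'll hand it in.

```bash
python3 -c "
from h import *
print(robot.close_job())"
```

```text
the job is handed in; nothing more can be done
None
```

The pump is set to half stroke and the job was handed in at about 15.7 s of the 61 s allowed. No verdict was reported.

- **Slackening:** I turned the lock ring about 1.7 rad counter-clockwise. The ring's measured climb accounts for only about 1.4 rad of that. The fingers may have slipped a little at break-loose, or the depth reading may be off. The dial then turned freely.
- **Dial setting:** I turned the dial about 1.2 rad clockwise. In the last wrist picture the long mark is at 0.454 rad and the index line at 0.470 rad. That is 0.016 rad apart, against a limit of 0.12.
- **Tightening:** The torque climbed by about 1.5 N m per radian after the ring bit, as expected, with no sign of slipping. Three estimates of the final torque disagree slightly:
  - The wrist sensor read 0.6–0.76 N m.
  - The last joint's torque was 0.63–0.69 N m.
  - The angle past the bite gives about 0.64 N m.

  All of these lie within the 0.5–0.9 N m allowed. I could not measure the clamping force directly.
- **Final state:** The gripper is open and well above the pump, touching nothing. By eye in the last pictures, nothing else on the counter has moved.

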